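# Find the softest shock mount and tip its tag

## Task

Three shock mounts of an instrument stand side by side on the bench, each with a black spring-loaded pad and a yellow marker tag. With the fingertips press each pad about 5 mm down and let it spring back, one after the other from left to right as the robot sees them, to find which is softest; then push the tag of the softest one down flat and draw clear, leaving the other two tags up. Nothing is to be gripped or lifted: leave the mounts where they stand and the other things undisturbed.

Things in the scene. Friction and masses are not known exactly. Their poses are not given: they have to be found in the camera images.
- mount_a: one of three mounts that look alike: loose blue plate 130 x 70 x 10 mm, 0.95 kg in all. Origin: centre of the underside; x runs along the 130 mm from pad end to tag end, z up. Pad axis at x = -32 mm, y = 0; tag hinge at x = +6 mm, 18 mm up, along y; the tag leans away from the pad, towards +x, and flat it covers x = +6 to +58 mm, 18 mm above the bench
- pad_a_top (a point): centre of the top of mount_a's pad, a black rubber disc 40 mm across, 48 mm above the bench at rest, on a metal cup 42 mm wide and 26 mm high
- pad_a (a joint): how far mount_a's pad is pressed down, m: 0 at rest (held up by its spring; sunk less than 0.1 mm), 0.012 at the stop. It springs back when let go. 5 mm down takes 2 to 14 N, each mount about twice as much as the next softer one; which is which cannot be seen
- tag_a (a joint): angle by which mount_a's tag has been pushed down, rad: 0 is 35 degrees above level, 0.611 is flat (stop). It starts between 0 and 0.1. A stiff hinge keeps it where it is left. 1 to 3 N straight down on its face, 20 to 30 mm from the hinge, moves it
- tag_a_tip (a point): middle of the free edge of mount_a's tag, a yellow plate 50 x 30 x 3 mm with a black stripe at the free edge; up, this edge is 43 to 48 mm above the bench, flat 18 mm
- mount_b: one of three mounts that look alike: loose blue plate 130 x 70 x 10 mm, 0.95 kg in all. Origin: centre of the underside; x runs along the 130 mm from pad end to tag end, z up. Pad axis at x = -32 mm, y = 0; tag hinge at x = +6 mm, 18 mm up, along y; the tag leans away from the pad, towards +x, and flat it covers x = +6 to +58 mm, 18 mm above the bench
- pad_b_top (a point): centre of the top of mount_b's pad, a black rubber disc 40 mm across, 48 mm above the bench at rest, on a metal cup 42 mm wide and 26 mm high
- pad_b (a joint): how far mount_b's pad is pressed down, m: 0 at rest (held up by its spring; sunk less than 0.1 mm), 0.012 at the stop. It springs back when let go. 5 mm down takes 2 to 14 N, each mount about twice as much as the next softer one; which is which cannot be seen
- tag_b (a joint): angle by which mount_b's tag has been pushed down, rad: 0 is 35 degrees above level, 0.611 is flat (stop). It starts between 0 and 0.1. A stiff hinge keeps it where it is left. 1 to 3 N straight down on its face, 20 to 30 mm from the hinge, moves it
- tag_b_tip (a point): middle of the free edge of mount_b's tag, a yellow plate 50 x 30 x 3 mm with a black stripe at the free edge; up, this edge is 43 to 48 mm above the bench, flat 18 mm
- mount_c: one of three mounts that look alike: loose blue plate 130 x 70 x 10 mm, 0.95 kg in all. Origin: centre of the underside; x runs along the 130 mm from pad end to tag end, z up. Pad axis at x = -32 mm, y = 0; tag hinge at x = +6 mm, 18 mm up, along y; the tag leans away from the pad, towards +x, and flat it covers x = +6 to +58 mm, 18 mm above the bench
- pad_c_top (a point): centre of the top of mount_c's pad, a black rubber disc 40 mm across, 48 mm above the bench at rest, on a metal cup 42 mm wide and 26 mm high
- pad_c (a joint): how far mount_c's pad is pressed down, m: 0 at rest (held up by its spring; sunk less than 0.1 mm), 0.012 at the stop. It springs back when let go. 5 mm down takes 2 to 14 N, each mount about twice as much as the next softer one; which is which cannot be seen
- tag_c (a joint): angle by which mount_c's tag has been pushed down, rad: 0 is 35 degrees above level, 0.611 is flat (stop). It starts between 0 and 0.1. A stiff hinge keeps it where it is left. 1 to 3 N straight down on its face, 20 to 30 mm from the hinge, moves it
- tag_c_tip (a point): middle of the free edge of mount_c's tag, a yellow plate 50 x 30 x 3 mm with a black stripe at the free edge; up, this edge is 43 to 48 mm above the bench, flat 18 mm
- relay_box: orange box-shaped relay 22 x 28 x 34 mm, standing between two of the mounts; loose, not to be disturbed. Origin: centre of its underside
- connector_block: light grey connector block 18 x 60 x 17 mm, lying between two of the mounts; loose, not to be disturbed. Origin: centre of its underside
- solder_spool: spool of solder with yellow end, 62 mm across, 45 mm high, standing behind the mounts; loose, not to be disturbed. Origin: centre of its underside
- fuse_tin: tin with red lid 52 x 82 x 27 mm, behind the mounts; loose, not to be disturbed. Origin: centre of its underside
- transformer: small black and yellow transformer 56 x 66 x 44 mm, behind the mounts; loose, not to be disturbed. Origin: centre of its underside
- multimeter: yellow hand multimeter 150 x 78 x 49 mm, to the right of the mounts; loose, not to be disturbed. Origin: centre of its underside

How it is judged:
By the outcome, as a careful person would: the job done as asked, in the order asked, and still so for the second after the job is handed in, with the robot touching nothing.
It also fails if it takes over 45 s, if anything falls off the work surface, if the arm or the gripper's body presses on something with over 40 N, if the wrist force passes 120 N, or if a joint passes its speed limit or range.

## Robot

A 6-joint arm with a two-finger parallel gripper is mounted at the origin on a cart in front of the work surface, level with it; the furniture and walls round the work are solid. World frame = base frame: x ahead of the robot, y to its left, z up, the work surface at z = 0. Lengths are in m, angles in rad, forces in N, time in s.
With the tool pointing down it reaches from about 0.35 to 0.85 m from the base axis. Payload 8.1 kg.
Tool frame: the origin (TCP) lies at the very end of the fingers, on their centre line; the grasp point (between the pads) lies 19 mm behind it; z points along the fingers, y is the line along which they close (so a half turn about z gives the same grasp; the last joint's range is limited). The gripper opens to 93 mm and grips with 3 to 60 N. Pads are 15 mm wide; open, the fingers measure 128 mm over their backs; the gripper's body (75 mm by 188 mm) begins 65 mm behind the grasp point.
Start: joints at [1.104, 0.13, 1.488, -0, 1.523, -0.085], TCP at [0.224, 0.557, 0.219] pointing down, gripper open.
Joint ranges: [-2.96, 2.96], [-0.89, 2.26], [0.02, 2.5], [-1.34, 4.48], [0, 2.73], [-2.66, 2.66]. Speed limits (rad/s): [2.39, 2.39, 2.79, 3.14, 3.14, 3.14].

## Interface

Orientations are given as a rotation vector (axis times angle).
In Python, from plant import monitor, eyes, ticket gives the robot as it stands.
- The arm moves only by the tool arm_command, never from a script. Its argument "deltas" is a list that holds one entry, the list of rows, each a list of 6 numbers: the shift along the world's x, y, z in cm, then the turn, a rotation vector about the world's x, y, z in degrees. In form: [[[tx, ty, tz, rx, ry, rz], ...]]. A call has 1 to 12 rows; each row shifts and turns the commanded pose from where the row before left it; what a row does not reach is not made up. A row lasts 1/12 s, in which the tool goes at most 41.7 mm and 7.16 degrees, less where a joint would pass 70% of its speed; a pose out of reach is approached as far as the arm can. A call is refused whole if a number of a shift passes 4.17 or a number of a turn 7.16, either way. A call with a gripper value outside its range is refused whole. "gripper" is the opening, from -1 (shut) to 1 (fully open), set as the call begins (left out, the last holds). The fingers move at their own pace and stop on an object; "squeeze" is the grip in N (left out, the last holds). Time passes only in rows, so rows that do not move let the fingers close. It gives the time, the measured TCP pose, the force, the opening and the grip force at its end, in the units of the state.
- monitor.read_state(): the state, without advancing time (a new reading comes with each control period).
- eyes.read_camera(name): name is "side" or "top" or "wrist"; returns the picture (384x512x3 uint8, blue, green, red); there is no depth.
- eyes.camera_model(name): a dict with "fx", "fy", "cx", "cy" (pixels), "k1" (the pictures are not rectified: a ray, as slopes to the right and down, at radius r is drawn at 1 + k1 r^2 times it, then the intrinsics apply), "rvec" (rotation vector, rad) and "tvec" (3), from world to camera coordinates, as OpenCV has them. Camera axes: x right, y down, z forward; pixel columns grow to the right and rows downward; lengths in m; the calibration is good to about 2 mm. A picture is of the moment at which its call begins: read the wrist's pose just before it. camera_model takes no time and is no camera call; for the wrist camera it gives the pose at the moment of the call.
- ticket.close_job(): hands the job in; it is judged then, once.
The state is a dict: "t": time; "q": joint angles; "dq": joint speeds; "joint_torque": joint torques, N m; "tool_pos": TCP position; "orientation": TCP orientation; "force": force on the tool from outside, world axes, zero at the start; "wrist_torque": the same for the moment, N m; "opening": finger opening in m; "gripper_force": force on a finger pad.
Only numpy, scipy, OpenCV 4.12 (cv2) and the standard library are available. Lean on these libraries where they do the work, as an engineer would, in place of code of your own. Each camera call takes 0.05 s, during which the arm holds its last target. There are 200 camera calls.

## Working session

There is one attempt and no reset: what is moved stays moved. The work goes in short steps, Python scripts to look and compute and a tool call to move; the robot and the scene stay as the last step left them, time stands still between calls to the robot, and variables do not carry over. Pictures are saved under pics/ and viewed, at most 10 in all, crops included, and the job is handed in when it is done.

Besides the shell and the picture viewer there is one more tool, called after "Request:" in YAML: its name, and indented under it one key for each argument. arm_command: Moves the arm, as the interface text tells. Its arguments: {"type":"object","properties":{"deltas":{"type":"array"},"gripper":{"type":"number"},"squeeze":{"type":"number"}},"required":["deltas"]}

```bash
mkdir -p pics
python3 - <<'E'
from plant import monitor, eyes, ticket
import cv2
s=monitor.read_state(); print(s)
for n in ("top","side"):
    cv2.imwrite(f"pics/{n}0.png",eyes.read_camera(n)); print(n,eyes.camera_model(n))
print(eyes.camera_model("wrist"))
E
```

```text
{'t': 0.0, 'q': array([ 1.10359174e+00,  1.31153035e-01,  1.48926868e+00,  3.12757478e-06,
        1.52303774e+00, -8.53973014e-02]), 'dq': array([-4.82207426e-04,  6.19758388e-04, -1.71379179e-03, -5.74208861e-04,
        1.01678449e-03, -4.73171429e-05]), 'joint_torque': array([ 1.45160964e-03, -5.59853268e+01, -4.91756845e+01,  7.68978847e-02,
        3.57667124e-02, -1.45124113e-04]), 'tool_pos': array([0.223273  , 0.55628447, 0.21759815]), 'orientation': array([-5.96008060e-01, -3.08401564e+00,  2.81934580e-03]), 'force': array([-0.57692981,  0.01858429,  0.54269749]), 'wrist_torque': array([ 0.01459194, -0.05601393,  0.02641874]), 'gripper_force': 0.0, 'opening': 0.09283319130983211}
top {'fx': 470.7138839111837, 'fy': 470.7138839111837, 'cx': 248.3867461959949, 'cy': 192.78040237788025, 'k1': -0.1674351024959195, 'rvec': array([ 2.17065001, -2.18310535,  0.14875622]), 'tvec': array([0.02114421, 0.58381827, 1.22048816])}
side {'fx': 394.9324061567708, 'fy': 394.9324061567708, 'cx': 257.7568888857131, 'cy': 193.72259071764313, 'k1': -0.025647228882057154, 'rvec': array([ 0.20880284, -2.62982653,  1.55357733]), 'tvec': array([0.57261757, 0.08860401, 1.03814582])}
{'fx': 326.5856171022561, 'fy': 326.5856171022561, 'cx': 254.0371956807213, 'cy': 192.0723225189238, 'k1': -0.04323620034922834, 'rvec': array([-2.38994102, -1.61851479, -0.23866556]), 'tvec': array([-0.59863913, -0.03456724,  0.39272572])}
```

View pics/top0.png

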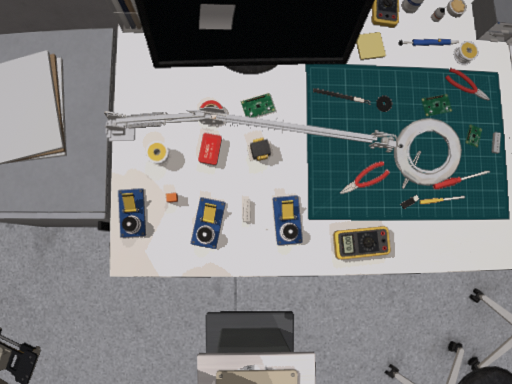

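View pics/side0.png

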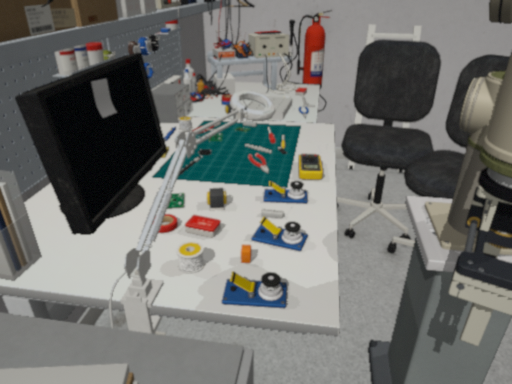

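The top view shows mounts with pads at about (131,225), (206,236) and (288,233) px, with the tags above them, away from the robot. The orange relay is at (171,198) and the grey block at (247,209). In the side view the mounts are at about (258,290), (280,235) and (288,193), with a lamp arm over the rear of the bench.

```bash
cat > h.py <<'E'
import numpy as np, cv2
from plant import monitor, eyes, ticket
from scipy.optimize import least_squares
def cam(n):
    m=eyes.camera_model(n); K=np.array([[m['fx'],0,m['cx']],[0,m['fy'],m['cy']],[0,0,1.]])
    return K,np.array([m['k1'],0,0,0,0]),np.array(m['rvec']),np.array(m['tvec'])
def proj(c,P): return cv2.projectPoints(np.array(P,float).reshape(-1,3),c[2],c[3],c[0],c[1])[0].reshape(-1,2)
def ray(c,uv):
    n=cv2.undistortPoints(np.array(uv,float).reshape(1,1,2),c[0],c[1])[0,0]
    R=cv2.Rodrigues(c[2])[0]; return -R.T@c[3], R.T@np.array([n[0],n[1],1.])
def atz(c,uv,z):
    o,d=ray(c,uv); return o+d*(z-o[2])/d[2]
def tri(c1,u1,c2,u2):
    f=lambda P:np.r_[proj(c1,P)[0]-u1,proj(c2,P)[0]-u2]
    r=least_squares(f,[.5,.1,.03]); return r.x,np.abs(r.fun).max()
E
python3 - <<'E'
from h import *
t=cv2.imread('pics/top0.png');s=cv2.imread('pics/side0.png')
a=cv2.resize(t[180:255,105:310],None,fx=3.9,fy=3.9,interpolation=cv2.INTER_CUBIC)
cv2.imwrite('pics/topc.png',a)
b=cv2.resize(s[175:315,215:325],None,fx=4.2,fy=4.2,interpolation=cv2.INTER_CUBIC)
cv2.imwrite('pics/sidec.png',b)
T=cam('top')
for n,uv in dict(p1=(131,225),p2=(206,236),p3=(288,233)).items(): print(n,atz(T,uv,.048))
for n in('top','side'):
    c=cam(n);print(n,ray(c,(256,192)))
E
```

```text
p1 [0.49855495 0.32645252 0.048     ]
p2 [0.46952046 0.12933196 0.048     ]
p3 [ 0.47594465 -0.08458888  0.048     ]
top (array([0.44618208, 0.05097928, 1.2764031 ]), array([ 0.11151341, -0.04266419, -0.9929798 ]))
side (array([0.42920785, 0.9459079 , 0.57838322]), array([ 0.1425001 , -0.86630198, -0.47880415]))
```

View pics/topc.png

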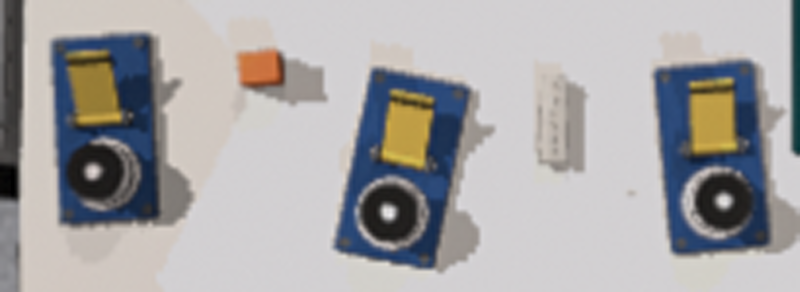

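View pics/sidec.png

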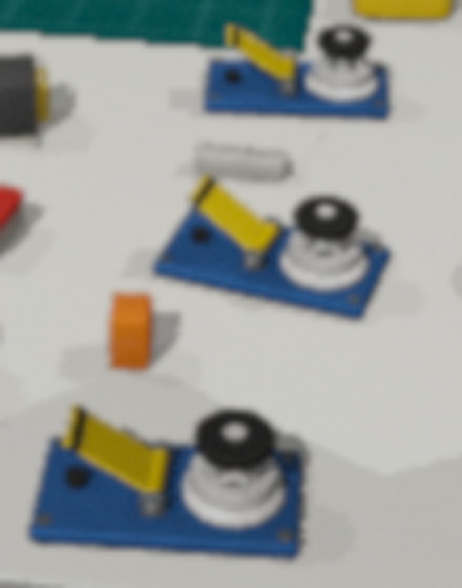

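The enlarged top view shows pad centres at crop px (94,171), (389,212) and (722,201), and tag tips at (90,57), (413,96) and (712,85). In the enlarged side view the pads are at (235,437), (325,217) and (344,42), and the tag tips at (78,430), (205,190) and (235,38).

Run:
```python
from h import *
T=cam('top');S=cam('side')
tp=lambda u:np.array(u)/3.9+(105,180)-.4
sp=lambda u:np.array(u)/4.2+(215,175)-.4
for n,a,b in [('p1',(94,171),(235,435)),('p2',(389,212),(325,216)),('p3',(722,201),(344,40)),('t1',(90,57),(78,430)),('t2',(413,96),(205,190)),('t3',(712,85),(235,38)),('h1',(101,121),(157,470)),('h2',(404,163),(263,236)),('h3',(715,152),(286,68))]:
    print(n,*tri(T,tp(a),S,sp(b)))
# plate corners z=.01 from top
for q in [[(52,38),(152,35),(158,219),(62,223)],[(372,68),(471,86),(433,269),(334,251)],[(655,66),(752,60),(770,246),(673,254)]]:
    P=np.array([atz(T,tp(u),.01) for u in q])[:,:2]
    c=P.mean(0); d=(P[0]+P[1]-P[2]-P[3])/2; L=np.linalg.norm(d);d/=L
    print('c',c,'yaw',np.degrees(np.arctan2(d[1],d[0])),L,'pad',c-.032*d,'tag25',c+.028*d, 'tip',c+.047*d)
print('relay',atz(T,tp((260,68)),.034),'conn',atz(T,tp((553,115)),.017))
# lamp arm: same vertical plane points
for u in [(165,121),(215,117),(300,131)]:
    print(u,[atz(T,u,z).round(3) for z in (.1,.3,.5)])
print([proj(S,atz(T,(215,117),z)) for z in (.2,.3,.4,.5)],[proj(S,atz(T,(300,131),z)) for z in (.2,.3,.4,.5)])
```

```text
p1 [0.50135435 0.33343198 0.04397278] 0.5548959492599579
p2 [0.47424493 0.13399191 0.04239078] 0.27848387414732656
p3 [ 0.47997954 -0.0898275   0.04275605] 0.3970968852780743
t1 [0.5781786  0.33810557 0.04071012] 0.8713539063668918
t2 [0.54970403 0.11762633 0.04270907] 1.222743773910537
t3 [ 0.55756646 -0.0845509   0.04085802] 0.8461034260712381
h1 [0.53848432 0.33517107 0.01795504] 0.012824735082205052
h2 [0.50973356 0.12541987 0.01864103] 0.27788521883411477
h3 [ 0.51683392 -0.08821999  0.01786012] 0.6077483310197636
c [0.53398959 0.33361054] yaw 3.468982893401229 0.12865402689549818 pad [0.50204823 0.33167427] tag25 [0.56193829 0.33530476] tip [0.58090348 0.33645442]
c [0.50586767 0.12693711] yaw -11.715524393034208 0.1288321310880054 pad [0.4745343 0.1334348] tag25 [0.53328437 0.12125164] tip [0.55188856 0.11739364]
c [ 0.51292806 -0.08746776] yaw 4.68193836992816 0.13021674227554733 pad [ 0.48103484 -0.09007974] tag25 [ 0.54083463 -0.08518228] tip [ 0.55977123 -0.08363142]
relay [0.57321788 0.22272538 0.034     ] conn [0.54159662 0.0230644  0.017     ]
(165, 121) [array([0.763, 0.233, 0.1  ]), array([0.709, 0.202, 0.3  ]), array([0.655, 0.171, 0.5  ])]
(215, 117) [array([0.773, 0.104, 0.1  ]), array([0.717, 0.095, 0.3  ]), array([0.662, 0.086, 0.5  ])]
(300, 131) [array([ 0.736, -0.114,  0.1  ]), array([ 0.687, -0.086,  0.3  ]), array([ 0.637, -0.058,  0.5  ])]
[array([[184.21831824, 154.17668669]]), array([[192.57241194, 114.15052432]]), array([[201.88535367,  69.78529029]]), array([[212.30955715,  20.44465758]])] [array([[217.91306672, 127.62300412]]), array([[223.76869758,  94.40089278]]), array([[230.37326631,  57.06256632]]), array([[237.86870515,  14.85953839]])]
```

Request:
arm_command:
  deltas:
    - [[2.3,-1.85,0,0,0,1.84],[2.3,-1.85,0,0,0,1.84],[2.3,-1.85,0,0,0,1.84],[2.3,-1.85,0,0,0,1.84],[2.3,-1.85,0,0,0,1.84],[2.3,-1.85,0,0,0,1.84],[2.3,-1.85,0,0,0,1.84],[2.3,-1.85,0,0,0,1.84],[2.3,-1.85,-1,0,0,1.84],[2.3,-1.85,-1,0,0,1.84],[2.3,-1.85,-1,0,0,1.84],[2.3,-1.85,-1,0,0,1.84]]
  gripper: -1
  squeeze: 5

```text
t: 1.1
tool_pos: [0.5003, 0.3336, 0.1777]
orientation: [0.008, -3.141, 0.0]
force: [0.4, -0.9, -0.5]
opening: 0.0177
gripper_force: 0.0
```

Request:
arm_command:
  deltas:
    - [[0.1,-0.1,-2,0,0,0],[0,0,-2,0,0,0],[0,0,-2,0,0,0],[0,0,-2,0,0,0],[0,0,-2,0,0,0],[0,0,-1.5,0,0,0],[0,0,-0.5,0,0,0],[0,0,0,0,0,0],[0,0,0,0,0,0]]

```text
t: 1.85
tool_pos: [0.5005, 0.3338, 0.0589]
orientation: [0.006, -3.141, 0.0]
force: [-0.5, 0.3, 0.6]
opening: 0.0005
gripper_force: 0.0
```

Run:
```python
from h import *
cv2.imwrite('pics/s1.png',cv2.resize(eyes.read_camera('side')[180:330,200:340],None,fx=4,fy=4,interpolation=2))
for i in range(4):
    s=monitor.read_state();print(s['t'],s['tool_pos'],s['force'],s['opening']);eyes.read_camera('side')
```

```text
1.9 [0.50115345 0.33416843 0.05975141] [-0.50572861  0.6354369   0.49064402] 1.7632303174746006e-05
1.95 [0.50145308 0.33435721 0.06016783] [-0.25835651 -0.02103783 -0.00854368] 0.0003160739337845543
2.0 [0.50151568 0.33438689 0.06027246] [ 0.80876179 -0.36076545  0.63559607] 0.0005073634831478048
2.05 [0.50144704 0.33437028 0.06018214] [ 0.48347979 -0.43709678  0.16808399] 0.0005144382729831809
```

View pics/s1.png

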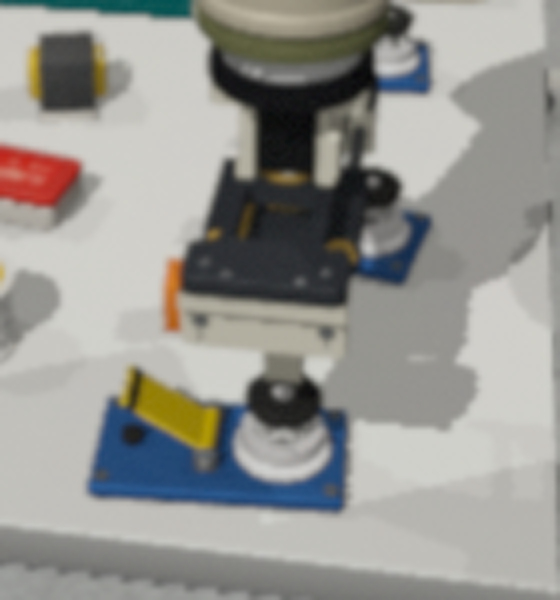

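The fingers sit centred over the left pad (finger at about (285,370) px in the crop, pad at (285,400)), and the other two mounts are clear.

Request:
arm_command:
  deltas:
    - [[0,0,-0.4,0,0,0],[0,0,-0.4,0,0,0],[0,0,-0.2,0,0,0],[0,0,-0.2,0,0,0],[0,0,-0.2,0,0,0],[0,0,-0.2,0,0,0],[0,0,-0.1,0,0,0],[0,0,0,0,0,0],[0,0,0,0,0,0],[0,0,0,0,0,0]]

```text
t: 2.93
tool_pos: [0.5003, 0.3337, 0.042]
orientation: [0.006, -3.141, 0.001]
force: [-3.8, -3.2, 7.0]
opening: 0.0007
gripper_force: 3.5
```

```bash
cat > rd.py <<'E'
from h import *
F=[];P=[]
for i in range(8):
    s=monitor.read_state();F.append(s['force']);P.append(s['tool_pos']);eyes.read_camera('wrist')
print(s['t'],'pos',P[-1].round(4),'zs',np.array(P)[:,2].round(4),'F',np.mean(F,0).round(2),'Fz sd',np.std(F,0)[2].round(2))
E
python3 rd.py
```

```text
3.2833 pos [0.5003 0.3337 0.042 ] zs [0.042  0.042  0.042  0.042  0.0421 0.042  0.042  0.042 ] F [-3.85 -2.63  6.79] Fz sd 0.41
```

Request:
arm_command:
  deltas:
    - [[0,0,0.4,0,0,0],[0,0,0.5,0,0,0],[0,0,1,0,0,0],[0,0,1,0,0,0],[0,0,0,0,0,0],[0,0,0,0,0,0]]

```text
t: 3.83
tool_pos: [0.5015, 0.3343, 0.0721]
orientation: [-0.006, 3.139, 0.002]
force: [-0.0, 0.1, -0.3]
opening: 0.0007
gripper_force: 0.0
```

```bash
python3 rd.py
```

```text
4.1833 pos [0.5002 0.3336 0.0701] zs [0.0721 0.0712 0.0706 0.0702 0.07   0.07   0.07   0.0701] F [-0.1   0.03 -0.28] Fz sd 0.27
```

Request:
arm_command:
  deltas:
    - [[-0.3,-2.5,0,0,0,0],[-0.3,-2.5,0,0,0,0],[-0.4,-2.5,0,0,0,0],[-0.3,-2.5,0,0,0,0],[-0.3,-2.5,0,0,0,0],[-0.4,-2.5,0,0,0,0],[-0.3,-2.5,0,0,0,0],[-0.3,-2.5,0,0,0,0],[0,0,-0.6,0,0,0],[0,0,-0.4,0,0,0],[0,0,0,0,0,0],[0,0,0,0,0,0]]

```text
t: 5.23
tool_pos: [0.4742, 0.1345, 0.0602]
orientation: [0.007, -3.141, -0.0]
force: [-0.1, 0.3, -0.9]
opening: 0.0004
gripper_force: 0.0
```

```bash
python3 rd.py
```

```text
5.5833 pos [0.4746 0.1342 0.0607] zs [0.0602 0.0605 0.0606 0.0607 0.0608 0.0608 0.0608 0.0607] F [-0.02  0.29 -0.02] Fz sd 0.52
```

Well placed. Now the same press: down 17 mm.

Request:
arm_command:
  deltas:
    - [[0,0,-0.4,0,0,0],[0,0,-0.4,0,0,0],[0,0,-0.2,0,0,0],[0,0,-0.2,0,0,0],[0,0,-0.2,0,0,0],[0,0,-0.2,0,0,0],[0,0,-0.1,0,0,0],[0,0,0,0,0,0],[0,0,0,0,0,0],[0,0,0,0,0,0]]

```text
t: 6.47
tool_pos: [0.4742, 0.1337, 0.0442]
orientation: [0.006, -3.141, 0.0]
force: [-6.5, -0.9, 9.3]
opening: 0.0004
gripper_force: 4.9
```

```bash
python3 rd.py
```

```text
6.8167 pos [0.4742 0.1337 0.0442] zs [0.0442 0.0442 0.0442 0.0442 0.0442 0.0442 0.0442 0.0442] F [-6.21 -1.29  9.74] Fz sd 0.52
```

Request:
arm_command:
  deltas:
    - [[0,0,-0.05,0,0,0],[0,0,-0.05,0,0,0],[0,0,0,0,0,0],[0,0,0,0,0,0]]

```text
t: 7.2
tool_pos: [0.4743, 0.1337, 0.0434]
orientation: [0.006, -3.141, 0.0]
force: [-5.9, -1.6, 11.8]
opening: 0.0007
gripper_force: 5.8
```

```bash
python3 rd.py
```

```text
7.55 pos [0.4743 0.1337 0.0434] zs [0.0434 0.0434 0.0434 0.0434 0.0434 0.0434 0.0434 0.0434] F [-6.74 -1.25 11.7 ] Fz sd 0.37
```

Request:
arm_command:
  deltas:
    - [[0,0,0.5,0,0,0],[0,0,0.5,0,0,0],[0,0,1,0,0,0],[0,0,1,0,0,0],[0,0,0,0,0,0]]

```text
t: 8.02
tool_pos: [0.4763, 0.1341, 0.0754]
orientation: [-0.006, 3.138, 0.001]
force: [0.6, -0.1, 0.2]
opening: 0.0006
gripper_force: 0.0
```

Request:
arm_command:
  deltas:
    - [[0,-2.4,0,0,0,0],[0,-2.5,0,0,0,0],[0.1,-2.5,0,0,0,0],[0.1,-2.5,0,0,0,0],[0.1,-2.5,0,0,0,0],[0.1,-2.5,0,0,0,0],[0.1,-2.5,0,0,0,0],[0.1,-2.5,0,0,0,0],[0,-2.5,-0.6,0,0,0],[0,0,-0.6,0,0,0],[0,0,0,0,0,0],[0,0,0,0,0,0]]

```text
t: 9.02
tool_pos: [0.48, -0.0897, 0.0602]
orientation: [0.004, -3.141, -0.001]
force: [-0.7, 0.6, 0.2]
opening: 0.0004
gripper_force: 0.0
```

```bash
python3 rd.py
```

```text
9.3667 pos [ 0.4808 -0.0897  0.0609] zs [0.0602 0.0605 0.0608 0.0609 0.0609 0.061  0.0609 0.0609] F [0.13 0.15 0.4 ] Fz sd 0.55
```

Request:
arm_command:
  deltas:
    - [[0,0,-0.4,0,0,0],[0,0,-0.4,0,0,0],[0,0,-0.2,0,0,0],[0,0,-0.2,0,0,0],[0,0,-0.2,0,0,0],[0,0,-0.2,0,0,0],[0,0,0,0,0,0],[0,0,0,0,0,0],[0,0,0,0,0,0]]

```text
t: 10.17
tool_pos: [0.4805, -0.0902, 0.0447]
orientation: [0.006, -3.141, -0.0]
force: [-0.9, 0.8, 1.4]
opening: 0.0007
gripper_force: 0.9
```

```bash
python3 rd.py
```

```text
10.5167 pos [ 0.4806 -0.0902  0.0447] zs [0.0447 0.0448 0.0448 0.0448 0.0448 0.0448 0.0447 0.0447] F [-0.98  0.45  1.43] Fz sd 0.27
```

Request:
arm_command:
  deltas:
    - [[0,0,-0.1,0,0,0],[0,0,-0.1,0,0,0],[0,0,0,0,0,0],[0,0,0,0,0,0]]

```text
t: 10.9
tool_pos: [0.4807, -0.0903, 0.0427]
orientation: [-0.006, 3.141, -0.0]
force: [0.2, -0.5, 3.3]
opening: 0.0002
gripper_force: 1.4
```

```bash
python3 rd.py
```

```text
11.25 pos [ 0.4807 -0.0902  0.0427] zs [0.0427 0.0427 0.0428 0.0428 0.0428 0.0428 0.0428 0.0427] F [-0.46 -0.3   2.74] Fz sd 0.57
```

The softest is the right-hand mount: about 2.7 N at 5 mm, against about 6 N for the left and 12.5 N for the middle one.

Request:
arm_command:
  deltas:
    - [[0,0,0.5,0,0,0],[0,0,0.8,0,0,0],[0,0,1,0,0,0],[0,0,1,0,0,0],[1.5,0.1,0,0,0,1.5],[1.6,0.1,0,0,0,1.5],[1.6,0.2,0,0,0,1.5],[1.6,0.1,0,0,0,0],[0,0,-0.8,0,0,0],[0,0,-0.8,0,0,0],[0,0,0,0,0,0],[0,0,0,0,0,0]]

```text
t: 12.3
tool_pos: [0.5417, -0.085, 0.0584]
orientation: [0.128, -3.136, -0.001]
force: [0.0, -0.5, 0.2]
opening: 0.0005
gripper_force: 0.0
```

```bash
python3 rd.py
```

```text
12.65 pos [ 0.5436 -0.0853  0.06  ] zs [0.0584 0.059  0.0595 0.0598 0.06   0.06   0.06   0.06  ] F [-0.15 -0.03 -0.16] Fz sd 0.62
```

Request:
arm_command:
  deltas:
    - [[0,0,-0.5,0,0,0],[0,0,-0.5,0,0,0],[0,0,-0.4,0,0,0],[0,0,-0.4,0,0,0],[0,0,-0.4,0,0,0],[0,0,-0.4,0,0,0],[0,0,-0.4,0,0,0],[0,0,-0.4,0,0,0],[0,0,-0.4,0,0,0],[0,0,-0.2,0,0,0],[0,0,0,0,0,0],[0,0,0,0,0,0]]

```text
t: 13.7
tool_pos: [0.5435, -0.0852, 0.0198]
orientation: [0.129, -3.139, -0.0]
force: [-1.0, 0.2, 5.1]
opening: 0.0004
gripper_force: 1.9
```

```bash
python3 rd.py
```

```text
14.05 pos [ 0.5435 -0.0852  0.0197] zs [0.0198 0.0197 0.0197 0.0198 0.0197 0.0198 0.0197 0.0197] F [-1.55  0.32  4.4 ] Fz sd 0.49
```

Request:
arm_command:
  deltas:
    - [[0,0,-0.1,0,0,0],[0,0,-0.1,0,0,0],[0,0,-0.1,0,0,0],[0,0,0,0,0,0],[0,0,0,0,0,0]]

```text
t: 14.52
tool_pos: [0.5437, -0.0852, 0.0191]
orientation: [0.129, -3.139, 0.0]
force: [-13.5, 3.8, 28.7]
opening: 0.0002
gripper_force: 14.3
```

```bash
python3 rd.py
```

```text
14.8667 pos [ 0.5438 -0.0852  0.0192] zs [0.0191 0.0191 0.0191 0.0192 0.0192 0.0191 0.0191 0.0192] F [-13.52   3.03  28.6 ] Fz sd 0.47
```

At the stop. Drawing clear.

Request:
arm_command:
  deltas:
    - [[0,0,0.3,0,0,0],[0,0,0.5,0,0,0],[0,0,1,0,0,0],[0,0,2,0,0,0],[0,0,3,0,0,0],[0,0,3,0,0,0],[-2,0,3,0,0,0],[-3,0,1,0,0,0],[-3,0,0,0,0,0],[-3,0,0,0,0,0],[-2,0,0,0,0,0],[0,0,0,0,0,0]]

```text
t: 15.92
tool_pos: [0.4106, -0.085, 0.1545]
orientation: [0.128, -3.138, -0.0]
force: [0.1, 0.2, 0.3]
opening: 0.0005
gripper_force: 0.0
```

```bash
python3 rd.py
python3 - <<'E'
from h import *
a=cv2.resize(eyes.read_camera('side')[170:315,180:340],None,fx=4,fy=4,interpolation=2)
cv2.imwrite('pics/end.png',a)
E
```

```text
16.2667 pos [ 0.4141 -0.0852  0.1546] zs [0.1545 0.1549 0.1552 0.1552 0.1551 0.1549 0.1548 0.1546] F [0.48 0.14 0.21] Fz sd 0.39
```

View pics/end.png

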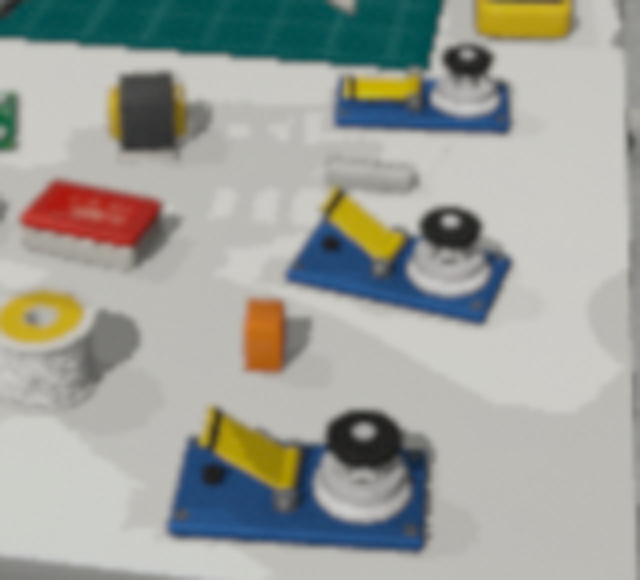

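The far (right-hand) mount's tag lies flat at about (380,88) px. The other two tags are still up, at (360,225) and (250,450), and nothing else has moved.

```bash
python3 -c "
from plant import ticket
print(ticket.close_job())"
```

```text
the job is handed in; nothing more can be done
None
```

I pressed the three pads left to right (about 6, 4.6 and 5.3 mm down); the right-hand mount is softest (about 2.7 N, against 6 N left and 12 N middle), its tag is pushed flat with the other two still up, and the job was handed in at about 16 s.

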